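Load a pipe sleeve and index the deburring carousel

ROBOT

A 7-joint arm with a two-finger parallel gripper is mounted at the origin on the work surface. World frame = base frame: x ahead of the robot, y to its left, z up, the work surface at z = 0. Lengths are in m, angles in rad, forces in N, time in s.
With the tool pointing down it reaches from about 0.35 to 0.775 m from the base axis. Payload 3.1 kg.
Tool frame: the origin (TCP) lies on the mounting face of the last link; the fingertips stand 173 mm ahead of it and the grasp point (between the pads) lies 155 mm ahead of it; z points along the fingers, y is the line along which they close (so a half turn about z gives the same grasp; the last joint's range is limited). The gripper opens to 85 mm and grips with 20 to 120 N. Pads are 22 mm wide; open, the fingers measure 114 mm over their backs; the gripper's body (76 mm by 85 mm) begins 54 mm behind the grasp point. The pads swing forward as they close: fully open they stand 13 mm farther back than shut.
Start: joints at [-1.188, 0.311, 0.014, 1.512, -0.004, 1.319, -0.027], TCP at [0.227, 0.501, 0.405] pointing down, gripper open.
Joint ranges: [-2.7, 2.7], [-0.3, 1.91], [-1.27, 1.3], [0.12, 2.57], [-1.44, 4.58], [0.2, 2.03], [-3.05, 3.05]. Speed limits (rad/s): [2.79, 2.79, 3.14, 3.14, 3.14, 3.14, 3.14].

INTERFACE

Orientations are given as a rotation vector (axis times angle).
In Python, from workcell import bot gives the robot as it stands.
- The arm moves only by the tool servo_tool, never from a script. Its argument "plan" is a list of rows, each an object with "turn": the turn, a rotation vector about the world's x, y, z in degrees, a list of three; "linear": the shift along the world's x, y, z in mm, a list of three; "fingers": the opening, from 0 (shut) to 1 (fully open). In form: [{"turn": [rx, ry, rz], "linear": [dx, dy, dz], "fingers": fingers}, ...]. A call has 1 to 20 rows; each row shifts and turns the commanded pose from where the row before left it; what a row does not reach is not made up. A row lasts 1/12 s, in which the tool goes at most 41.7 mm and 7.16 degrees, less where a joint would pass 70% of its speed; a pose out of reach is approached as far as the arm can. A call is refused whole if a number of a shift passes 41.7 or a number of a turn 7.16, either way. A call with a gripper value outside its range is refused whole. The fingers move at their own pace and stop on an object; the grip force is fixed at half the most. Time passes only in rows, so rows that do not move let the fingers close. It gives the time, the measured TCP pose, the force, the opening and the grip force at its end, in the units of the state.
- bot.get_state(): the state, without advancing time (a new reading comes with each control period).
- bot.camera(name): name is "side" or "top" or "wrist"; returns a dict with "frame" (480x640x3 uint8, red, green, blue), "fx", "fy", "cx", "cy" (pixels), "k1" (the pictures are not rectified: a ray, as slopes to the right and down, at radius r is drawn at 1 + k1 r^2 times it, then the intrinsics apply), "pose" (4x4, takes a point from camera to world coordinates); the wrist camera has in their place "T_tool_cam" (4x4, takes a point from camera to tool coordinates, whose origin is the TCP and whose axes are the flange's). Camera axes: x right, y down, z forward; pixel columns grow to the right and rows downward; lengths in m; the calibration is good to about 2 mm. A picture is of the moment at which its call begins: read the wrist's pose just before it. There is no depth.
- bot.hand_in(): hands the job in; it is judged then, once.
Trained networks look in the newest picture that a camera, given by its name, has taken for a name from the list of things; names that differ only in an ending like _2 or _b are one class to them, and where a whole thing is asked for, a point or a joint stands for the part that bears it (a point fixed in the world has none). Each returns a list of dicts, best first, with "score" (0 to 1); they miss things now and then, are a little off and sometimes report something else, mostly with a low value. They report only what shows in the picture. A call takes as long as a camera call. They do not tell look-alikes from the thing itself.
- bot.search_frame(camera, target): "extent" ([left, top, width, height] in pixels, round what is visible of it).
- bot.silhouettes(camera, target): "pixels" (480x640 bool, what is visible of it) and "extent" ([left, top, width, height] in pixels, round what is visible of it).
The state is a dict: "t": time; "qpos": joint angles; "qvel": joint speeds; "effort": joint torques, N m; "ee_pos": TCP position; "ee_rot": TCP orientation; "force": force on the tool from outside, world axes, zero at the start; "ft_torque": the same for the moment, N m; "grip_width": opening from 0.0 (shut) to 1.0 (fully open); "grip_force": force on a finger pad.
Only numpy, scipy, OpenCV 4.12 (cv2) and the standard library are available. Lean on these libraries where they do the work, as an engineer would, in place of code of your own. Each camera call takes 0.05 s, during which the arm holds its last target. There are 200 camera calls.

TASK

Pick the orange pipe sleeve out from among the things beside the machine and lower it, without dropping it, upright and right down into the empty nest at the carousel's loading station (the nest at the yellow pointer that sticks out from under the disc, towards the robot), and let go of it. Then push the red knob in and turn it clockwise by exactly one position while it is pushed, steadily so that no sleeve tips, and so that the carousel carries the sleeve under the chamfering spindle; let go so that the knob springs fully out again. Leave the two bare steel sleeves in their nests, and do not knock or shift the copper pipe, the tin or the flange.

Things in the scene. Friction and masses are not known exactly. Their poses are not given: they have to be found in the camera images.
- blank: The orange pipe sleeve to load: short plain tube standing upright on the table, 40 mm outside diameter, 31 mm bore, 50 mm tall, about 0.16 kg. Origin at the centre of its underside, z up. It stands at one of four places in a square about 105 mm apart; the copper pipe, tin and flange have the other three.
- machine: Fixed green deburring machine, placed and turned (up to 0.25 rad) differently each time. Origin on the table under the carousel's axis; z up, -x its front (to the robot), y to its left seen from the robot. The grey console with the knob is on its right: 130 mm square, centred at x = -10, y = -215 mm; its face slopes down to the right, 142 mm high at its left edge.
- carousel: Aluminium disc that turns about its axis, 124 mm radius; origin on the axis at its underside. Upper face 12 mm above that (87 mm above the table); hub of 22 mm radius 12 mm higher. Six nests, 60 degrees apart on a circle of 85 mm radius. Geared 1:1 to the knob: turns clockwise from above as the knob turns clockwise. Sleeves stand loose: turn it steadily.
- load_station (a point): Fixed point: centre of the loading station on the disc's upper face, 85 mm from the carousel's axis straight to the machine's front (-x). The nest that stands here at the start is the empty one to load. A yellow pointer, 14 mm wide, sticks out 26 mm from under the disc here. Axes as the machine's.
- work_station (a point): Fixed point: centre of the working station under the spindle, on the disc's upper face, 60 degrees clockwise (from above) on from the loading station. At the start a bare steel sleeve is in the nest here. Axes as the machine's.
- spindle (a point): Fixed point: tip of the chamfering spindle, over the front left. From here the orange motor (52 mm thick) slopes up at 45 degrees, away from the carousel, to a post 200 mm from the carousel's axis; highest point 280 mm above the table.
- nest (a point): Floor centre of the nest to load; turns with the carousel. -x points radially outward from the carousel's axis, z up. A nest is flat disc between four dome-topped brass pins, 8 mm thick, 18 mm high, 26.5 mm from its centre at 45 degrees to its x axis: the sleeve has 2.5 mm play; fingers closing along x pass between the pins.
- knob_grip (a point): Point on the knob's axis where to grip; moves and turns with it. z: out along the axis, 30 degrees from vertical, tipped to the machine's right (-y). x: along the red grip bar to its white-marked end. Bar 46 mm long, 14 mm thick (y); its top is 11 mm above this point, its foot 18 mm below it, on a black flange of 64 mm diameter, 8 mm thick, 14 mm off the console face when out.
- knob (a joint): Angle of the push-to-turn knob, rad, 0 at the start, growing clockwise seen from outside. Positions at 0, 1.047, 2.094, 3.142. Locked at each until pushed in 10.5 mm; then it turns against a damper (0.2 N m at 1 rad/s). Released within 0.08 rad of a position it centres itself and springs out; between positions it stays in, unlocked.
- knob_push (a joint): How far the knob is pushed in along its axis, m: 0 fully out, 0.012 fully in (hard stop). Its spring resists with 3 N at first, 8 N fully in.
- sleeve_a: Bare steel sleeve, same size as the orange one (40 mm diameter, 50 mm tall), loose in the nest at the working station at the start. Origin at the centre of its underside.
- sleeve_b: Bare steel sleeve, same size, loose in another nest, 240 degrees clockwise from the loading station at the start. Origin at the centre of its underside.
- offcut: Bystander: upright copper-coloured pipe offcut on the table, 56 mm diameter, 100 mm tall. Origin at the centre of its underside.
- tin: Bystander: upright tin with a blue band on the table, 60 mm diameter, 85 mm tall. Origin at the centre of its underside.
- flange: Bystander: steel pipe flange lying flat on the table, 72 mm diameter, 14 mm thick, with a 44 mm hub, 36 mm tall in all. Origin at the centre of its underside.
Mind the look-alikes: they are no part of the job. What is meant by the blank is not black or pink, and is the smaller of those in its own colour.

How it is judged:
On the way, in this order (a step that is already met when the one before it is completed fails the run):
1. the orange sleeve, still held, is down on the nest's floor at the loading station, upright, with the knob not yet turned (horizontal distance between blank and nest below 0.006 m and z of blank in the frame of nest below 0.004 m and angle between blank's own z axis and vertical below 0.1 rad and contact force between the fingers and blank above 0.3 N and value of joint knob below 0.1 rad), for 0.02 s.
2. it stands there released (horizontal distance between blank and nest below 0.006 m and z of blank in the frame of nest below 0.004 m and angle between blank's own z axis and vertical below 0.1 rad and contact force between the fingers and blank below 0.1 N and value of joint knob below 0.1 rad and linear speed of blank below 0.02 m/s), for 0.2 s.
3. the knob is pushed in, at its first position (value of joint knob_push above 0.008 m and value of joint knob below 0.25 rad), for 0.05 s.
4. the knob is turned towards the next position while pushed in (value of joint knob_push above 0.008 m and value of joint knob above 0.5 rad), for 0.05 s.
At the end, for the whole second after the job is handed in: Knob at the next position (within 0.067 rad) and out (under 1.5 mm in); orange sleeve released, at rest, upright in its nest within 10 mm of the working station; steel sleeves in their nests (within 7 mm); copper pipe, tin and flange upright, within 20 mm of their starts (value of joint knob between 0.98 and 1.115 rad and value of joint knob_push below 0.0015 m and horizontal distance between blank and work_station below 0.01 m and z of blank in the frame of nest between -0.004 and 0.004 m and angle between each of blank, sleeve_a, sleeve_b, offcut, tin, flange's own z axis and vertical below 0.1 rad and linear speed of blank below 0.02 m/s and x of sleeve_a in the frame of nest between 0.0355 and 0.0495 m and y of sleeve_a in the frame of nest between 0.0666 and 0.0806 m and z of each of sleeve_a, sleeve_b in the frame of nest below 0.004 m and x of sleeve_b in the frame of nest between 0.1205 and 0.1345 m and y of sleeve_b in the frame of nest between -0.0806 and -0.0666 m and distance of each of offcut, tin, flange from where it was at the start of the episode below 0.02 m); the robot touches nothing.
It fails at once if the knob is turned more than a quarter of a position past the next one (value of joint knob above 1.31 rad).
It fails at once if the copper pipe is shifted by more than 20 mm or tipped (distance of offcut from where it was at the start of the episode above 0.02 m or angle between offcut's own z axis and vertical above 0.25 rad).
It fails at once if the tin is shifted by more than 20 mm or tipped (distance of tin from where it was at the start of the episode above 0.02 m or angle between tin's own z axis and vertical above 0.25 rad).
It fails at once if the flange is shifted by more than 20 mm or tipped (distance of flange from where it was at the start of the episode above 0.02 m or angle between flange's own z axis and vertical above 0.25 rad).
It fails at once if a steel sleeve is lifted or tipped in its nest (angle between any of sleeve_a, sleeve_b's own z axis and vertical above 0.25 rad or z of any of sleeve_a, sleeve_b in the frame of nest above 0.012 m).
It also fails if it takes over 51 s, if anything falls off the work surface, if the arm or the gripper's body presses on something with over 40 N, if the wrist force passes 120 N, or if a joint passes its speed limit or range.

## Working session

There is one attempt and no reset: what is moved stays moved. The work goes in short steps, Python scripts to look and compute and a tool call to move; the robot and the scene stay as the last step left them, time stands still between calls to the robot, and variables do not carry over. Pictures are saved under pics/ and viewed, at most 10 in all, crops included, and the job is handed in when it is done.

Besides the shell and the picture viewer there is one more tool, called as name(argument=value, ...), one argument or row to a line, values as JSON. servo_tool: Moves the arm, as the interface text tells. Its arguments: {"type":"object","properties":{"plan":{"type":"array","items":{"type":"object","properties":{"turn":{"type":"array","items":{"type":"number"}},"linear":{"type":"array","items":{"type":"number"}},"fingers":{"type":"number"}}}}},"required":["plan"]}

```bash
mkdir -p pics; ls
cat > h.py <<'E'
import numpy as np, cv2
from scipy.spatial.transform import Rotation as R
from workcell import bot
def cam(name):
    s=bot.get_state(); c=bot.camera(name)
    if 'pose' not in c:
        T=np.eye(4);T[:3,:3]=R.from_rotvec(s['ee_rot']).as_matrix();T[:3,3]=s['ee_pos'];c['pose']=T@c['T_tool_cam']
    return c
def ray(c,u,v):
    K=np.array([[c['fx'],0,c['cx']],[0,c['fy'],c['cy']],[0,0,1]],float)
    p=cv2.undistortPoints(np.array([[[u,v]]],float),K,np.array([c['k1'],0,0,0,0.]))[0,0]
    return c['pose'][:3,3],c['pose'][:3,:3]@np.r_[p,1]
def at_z(c,u,v,z):
    o,d=ray(c,u,v);return o+d*(z-o[2])/d[2]
def proj(c,P):
    P=np.atleast_2d(P);q=(P-c['pose'][:3,3])@c['pose'][:3,:3];s=q[:,:2]/q[:,2:]
    s=s*(1+c['k1']*(s**2).sum(1,keepdims=True));return s*[c['fx'],c['fy']]+[c['cx'],c['cy']]
def save(c,n): cv2.imwrite('pics/'+n+'.png',c['frame'][:,:,::-1])
E
python3 - <<'E'
from h import *
np.set_printoptions(precision=3,suppress=True)
print(bot.get_state())
for n in ['top','side']:
    c=cam(n);save(c,n+'0');print(n,c['pose'],c['fx'],c['k1'])
    for t in ['blank','carousel','knob','sleeve_a','offcut','tin','flange','machine','spindle']:
        print(t,[(round(float(d['score']),2),[int(x) for x in d['extent']]) for d in bot.search_frame(n,t)][:4])
E
```

```text
pics
{'t': 0.0, 'qpos': array([-1.188,  0.312,  0.014,  1.513, -0.004,  1.319, -0.027]), 'qvel': array([-0.001,  0.001, -0.001, -0.   , -0.   ,  0.   , -0.   ]), 'effort': array([  0.   , -37.991,   0.146, -23.058,   0.012,   0.014,   0.   ]), 'ee_pos': array([0.227, 0.501, 0.404]), 'ee_rot': array([-0.662, -3.071,  0.004]), 'force': array([-0.077, -0.454,  0.075]), 'ft_torque': array([ 0.032,  0.017, -0.057]), 'grip_force': 0.0, 'grip_width': 0.9985704820238681}
top [[-0.006 -0.984  0.177  0.409]
 [-1.     0.001 -0.026 -0.096]
 [ 0.025 -0.177 -0.984  1.036]
 [ 0.     0.     0.     1.   ]] 465.74587296411573 -0.05153008090822795
blank [(0.95, [485, 271, 38, 24]), (0.85, [440, 202, 22, 23]), (0.75, [477, 232, 28, 24]), (0.6, [438, 251, 22, 18])]
carousel [(0.89, [139, 171, 118, 120])]
knob [(0.58, [295, 217, 25, 35]), (0.53, [223, 197, 15, 19])]
sleeve_a [(0.91, [223, 196, 17, 24]), (0.89, [143, 232, 23, 23])]
offcut [(0.68, [386, 240, 32, 29])]
tin [(0.63, [382, 286, 35, 30])]
flange [(0.95, [430, 290, 36, 33]), (0.64, [289, 218, 32, 31])]
machine [(0.73, [52, 175, 276, 129])]
spindle [(0.57, [431, 250, 27, 20])]
side [[ 0.7   -0.376  0.607 -0.209]
 [-0.713 -0.349  0.608 -0.88 ]
 [-0.017 -0.859 -0.512  0.765]
 [ 0.     0.     0.     1.   ]] 587.4478020209572 -0.06291203720491628
blank [(0.94, [396, 324, 19, 35]), (0.71, [433, 306, 19, 34]), (0.6, [440, 327, 31, 44]), (0.57, [428, 359, 30, 50])]
carousel [(0.75, [197, 194, 101, 50])]
knob [(0.57, [292, 219, 26, 27])]
sleeve_a [(0.74, [207, 190, 17, 23])]
offcut [(0.69, [351, 279, 25, 53]), (0.42, [315, 305, 31, 51])]
tin [(0.63, [201, 195, 99, 50]), (0.59, [314, 305, 32, 51])]
flange [(0.73, [201, 190, 93, 51]), (0.67, [351, 356, 42, 40])]
machine [(0.68, [158, 134, 181, 156])]
spindle [(0.6, [156, 133, 183, 163])]
```

View pics/top0.png

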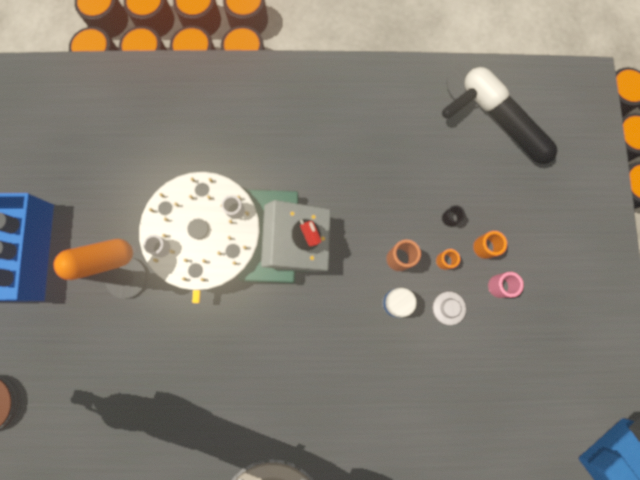

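View pics/side0.png

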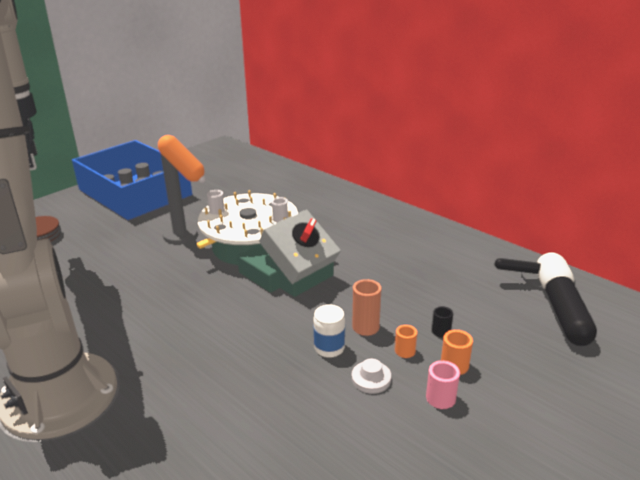

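The top view shows the small orange blank at (449,260), with the offcut at (405,255), tin at (401,303) and flange at (449,308). The larger orange one at (490,245) is a look-alike. The disc is centred at about (199,230), the pointer tip at (196,297), and the red knob at (310,234). The side view agrees, with the blank at (405,341).

Run:
```python
from h import *
np.set_printoptions(precision=4,suppress=True)
c=cam('top')
def cen(t,near):
    L=bot.silhouettes('top',t)
    L=[d for d in L if np.hypot(d['extent'][0]+d['extent'][2]/2-near[0],d['extent'][1]+d['extent'][3]/2-near[1])<18]
    return L[0]['pixels'] if L else None
def fit(mask):
    k,_=cv2.findContours(mask.astype(np.uint8),0,1);k=max(k,key=cv2.contourArea);return cv2.fitEllipse(k)
for t,n in [('blank',(449,260)),('carousel',(199,230)),('knob',(308,234)),('sleeve_a',(232,207)),('sleeve_a',(154,244)),('offcut',(405,255)),('tin',(401,303)),('flange',(449,308))]:
    m=cen(t,n)
    if m is None: print(t,'none');continue
    (x,y),ax,_=fit(m); print(t,x,y,ax,m.sum(),'z0.05',at_z(c,x,y,.05)[:2],'z.087',at_z(c,x,y,.087)[:2],'z.137',at_z(c,x,y,.137)[:2])
# top rings by hand
print('blank top',at_z(c,449,258.5,.05), 'larger', at_z(c,491,243,.075))
hsv=cv2.cvtColor(c['frame'],cv2.COLOR_RGB2HSV)
# blank orange
m=np.zeros((480,640),np.uint8);m[240:280,430:470]=(cv2.inRange(hsv,(5,170,120),(22,255,255)))[240:280,430:470]
ys,xs=np.nonzero(m);print('blank px',xs.min(),xs.max(),ys.min(),ys.max())
# pointer yellow
m=cv2.inRange(hsv,(20,120,120),(38,255,255));m[:285]=0;m[310:]=0;m[:,:170]=0;m[:,220:]=0
ys,xs=np.nonzero(m);print('pointer',len(xs),xs.mean(),ys.mean(),at_z(c,xs.mean(),ys.mean(),.07))
cv2.imwrite('pics/crop1.png',cv2.resize(c['frame'][160:310,130:340,::-1],None,fx=3.8,fy=3.8,interpolation=cv2.INTER_CUBIC))
for yaw in (-.2,0,.2):print()
```

```text
blank 447.51190185546875 259.1597595214844 (18.593517303466797, 23.570180892944336) 316 z0.05 [ 0.5264 -0.3761] z.087 [ 0.5219 -0.3656] z.137 [ 0.516  -0.3513]
carousel 201.05252075195312 229.78761291503906 (114.84457397460938, 115.96634674072266) 10082 z0.05 [0.5912 0.1535] z.087 [0.5843 0.1442] z.137 [0.575  0.1315]
knob 305.7442321777344 234.0098114013672 (27.538131713867188, 31.674837112426758) 727 z0.05 [ 0.5817 -0.0713] z.087 [ 0.5752 -0.0723] z.137 [ 0.5664 -0.0735]
sleeve_a 233.01341247558594 206.60223388671875 (19.509065628051758, 22.880067825317383) 307 z0.05 [0.6422 0.0865] z.087 [0.6334 0.0796] z.137 [0.6216 0.0704]
sleeve_a 156.046630859375 245.5803985595703 (21.3905029296875, 28.00617790222168) 488 z0.05 [0.5569 0.2485] z.087 [0.5514 0.2356] z.137 [0.5439 0.2181]
offcut 402.7364807128906 254.97372436523438 (26.36137580871582, 35.11037063598633) 617 z0.05 [ 0.5358 -0.2793] z.087 [ 0.531  -0.2724] z.137 [ 0.5245 -0.2631]
tin 398.65838623046875 301.9619445800781 (27.643173217773438, 31.74277114868164) 730 z0.05 [ 0.436  -0.2674] z.087 [ 0.435 -0.261] z.137 [ 0.4336 -0.2523]
flange 448.69818115234375 307.80706787109375 (31.660747528076172, 33.07052230834961) 866 z0.05 [ 0.4229 -0.3736] z.087 [ 0.4223 -0.3632] z.137 [ 0.4216 -0.3491]
blank top [ 0.5278 -0.3794  0.05  ] larger [ 0.5574 -0.4643  0.075 ]
blank px 437 459 250 267
pointer 90 195.77777777777777 296.43333333333334 [0.4483 0.1536 0.07  ]
```

View pics/crop1.png

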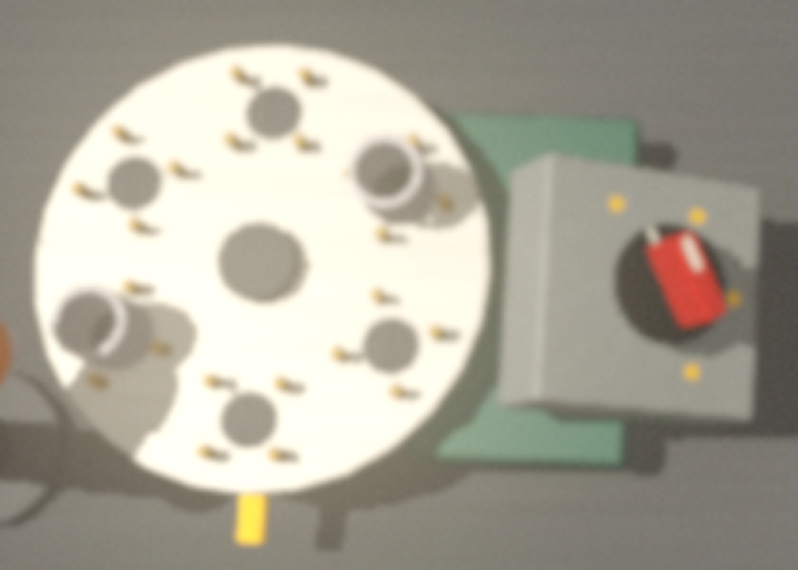

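The crop shows dark nest floors at (134,184), (274,112), (390,345) and (248,420), with the hub at (262,262). The red bar runs from (665,235) to (705,325), and its white marked end points up, away from the robot.

```bash
cat >> h.py <<'E'
def mach(cx,cy,yaw,P):
    P=np.atleast_2d(P).astype(float);return P@R.from_euler('z',yaw).as_matrix().T+[cx,cy,0]
E
python3 - <<'E'
from h import *
from scipy.optimize import least_squares
np.set_printoptions(precision=4,suppress=True)
c=cam('top')
px=lambda u,v:(130+u/3.8-.4,160+v/3.8-.4)
pts=[(134,184),(274,112),(390,345),(248,420)]
ang=np.radians([180-120,180-180,180-300,180])  # cw from load
ang=np.radians([60,0,-60-0,180])
L=[(.085*np.cos(a),.085*np.sin(a),.087) for a in ang]
L[2]=(.085*np.cos(np.radians(240)),.085*np.sin(np.radians(240)),.087)
W=np.array([at_z(c,*px(u,v),.087)for u,v in pts])
f=lambda p:(mach(*p,L)-W)[:,:2].ravel()
s=least_squares(f,[.58,.14,0]);print(s.x,s.fun*1000)
print('hub',at_z(c,*px(262,262),.099))
x=s.x
kg=mach(*x,[-.010,-.215-.02,.1045+.0346])[0];print('knobgrip',kg,'img crop',(proj(c,kg)-[130,160]+.4)*3.8)
print('load',mach(*x,[-.085,0,.087]))
for e in [(665,235),(705,325),(690,280)]:
    q=at_z(c,*px(*e),.148); print('bar',q)
b=at_z(c,449,258.5,.05)
# IK info: current
st=bot.get_state();Rm=R.from_rotvec(st['ee_rot']).as_matrix();print(Rm)
wc=bot.camera('wrist');print(wc['T_tool_cam'],wc['fx'])
E
```

```text
[ 0.586  0.15  -0.036] [ 0.5296  0.2066 -0.3811  0.3327 -0.403  -0.3581  0.2545 -0.1811]
hub [0.5847 0.1464 0.099 ]
knobgrip [ 0.5675 -0.0844  0.1391] img crop [[690.5331 279.9129]]
load [[0.501  0.1531 0.087 ]]
bar [ 0.5893 -0.0715  0.148 ]
bar [ 0.5427 -0.0919  0.148 ]
bar [ 0.5659 -0.0843  0.148 ]
[[-0.9111  0.4121  0.    ]
 [ 0.4121  0.9111 -0.0001]
 [-0.     -0.     -1.    ]]
[[ 0.0005 -0.9597 -0.2809  0.0712]
 [ 1.      0.0003  0.0008  0.0001]
 [-0.0007 -0.2809  0.9597  0.0319]
 [ 0.      0.      0.      1.    ]] 374.12072092358727
```

servo_tool(
  plan=[
    {"linear": [13,-38,0],"turn": [0,0,-4.4],"fingers": 0.7},
    {"linear": [13,-38,0],"turn": [0,0,-4.4],"fingers": 0.7},
    {"linear": [13,-38,0],"turn": [0,0,-4.4],"fingers": 0.7},
    {"linear": [13,-38,0],"turn": [0,0,-4.4],"fingers": 0.7},
    {"linear": [13,-38,0],"turn": [0,0,-4.4],"fingers": 0.7},
    {"linear": [13,-38,0],"turn": [0,0,-4.4],"fingers": 0.7},
    {"linear": [13,-38,0],"turn": [0,0,-4.4],"fingers": 0.7},
    {"linear": [13,-38,0],"turn": [0,0,-4.4],"fingers": 0.7},
    {"linear": [13,-38,0],"turn": [0,0,-4.4],"fingers": 0.7},
    {"linear": [13,-38,0],"turn": [0,0,-4.4],"fingers": 0.7},
    {"linear": [13,-38,0],"turn": [0,0,-4.4],"fingers": 0.7},
    {"linear": [13,-38,0],"turn": [0,0,-4.4],"fingers": 0.7},
    {"linear": [13,-38,0],"turn": [0,0,-4.4],"fingers": 0.7},
    {"linear": [13,-38,0],"turn": [0,0,-4.4],"fingers": 0.7},
    {"linear": [13,-38,0],"turn": [0,0,-4.4],"fingers": 0.7},
    {"linear": [13,-38,0],"turn": [0,0,-4.4],"fingers": 0.7},
    {"linear": [13,-38,0],"turn": [0,0,-4.4],"fingers": 0.7},
    {"linear": [13,-38,0],"turn": [0,0,-4.4],"fingers": 0.7},
    {"linear": [13,-38,0],"turn": [0,0,-4.4],"fingers": 0.7},
    {"linear": [13,-38,0],"turn": [0,0,-4.4],"fingers": 0.7},
  ],
)

```text
t: 3.22
ee_pos: [0.4873, -0.2604, 0.4047]
ee_rot: [2.612, 1.746, 0.001]
force: [1.7, 0.4, 1.1]
grip_width: 0.7
grip_force: 0.0
```

servo_tool(
  plan=[
    {"linear": [13,-38,-20],"turn": [0,0,-4.4],"fingers": 0.7},
    {"linear": [13,-38,-20],"turn": [0,0,-4.4],"fingers": 0.7},
    {"linear": [14,-39,-20],"turn": [0,0,-4.4],"fingers": 0.7},
    {"linear": [0,0,0],"turn": [0,0,0],"fingers": 0.7},
    {"linear": [0,0,0],"turn": [0,0,0],"fingers": 0.7},
  ],
)

```text
t: 3.63
ee_pos: [0.5228, -0.3666, 0.3458]
ee_rot: [-2.792, -1.431, 0.009]
force: [-0.2, 0.5, 1.1]
grip_width: 0.701
grip_force: 0.0
```

Run:
```python
from h import *
np.set_printoptions(precision=4,suppress=True)
c=cam('wrist');save(c,'w1');s=bot.get_state();print(s['ee_pos'],R.from_rotvec(s['ee_rot']).as_matrix(),s['grip_width'])
for t in ['blank']:
  for d in bot.silhouettes('wrist',t)[:4]:
    m=d['pixels'];k,_=cv2.findContours(m.astype(np.uint8),0,1);k=max(k,key=cv2.contourArea)
    print(t,d['score'],d['extent'],cv2.fitEllipse(k))
print('pred',proj(c,[[.528,-.379,.05],[.528,-.379,0]]))
```

```text
[ 0.5233 -0.3652  0.348 ] [[ 0.5817  0.8134 -0.0027]
 [ 0.8134 -0.5817  0.0008]
 [-0.0009 -0.0027 -1.    ]] 0.7024298385925236
blank 0.94 [317.5, 208.8, 48.5, 58.3] ((339.0823974609375, 237.7647705078125), (52.26338195800781, 63.45853805541992), 171.54400634765625)
blank 0.92 [335.4, 339.4, 63.7, 84.4] ((364.7821960449219, 381.5839538574219), (64.39653015136719, 87.69217681884766), 163.50390625)
blank 0.7 [397.2, 264.4, 82.5, 80.8] ((440.5606994628906, 299.48834228515625), (46.5408935546875, 105.28229522705078), 132.6441650390625)
blank 0.58 [425.7, 152.1, 64.8, 61.0] ((458.3164367675781, 183.0509033203125), (56.04929733276367, 71.30982208251953), 107.36344146728516)
pred [[336.508  242.3409]
 [334.2413 225.8151]]
```

View pics/w1.png

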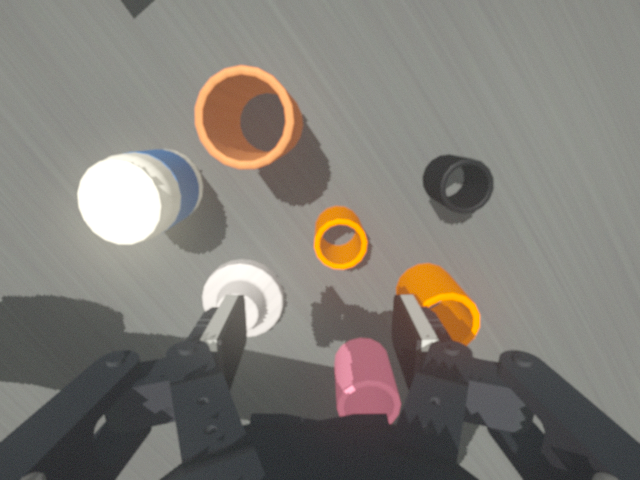

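The small orange blank's top ring is centred near (341,244). Around it stand the flange (243,297), the copper pipe (248,117) and the large orange look-alike (440,300), and the diagonal finger line is free of them.

Run:
```python
from h import *
np.set_printoptions(precision=4,suppress=True)
c=cam('wrist');s=bot.get_state()
f=c['frame'];hsv=cv2.cvtColor(f,cv2.COLOR_RGB2HSV)
m=cv2.inRange(hsv,(8,180,200),(24,255,255));sub=np.zeros_like(m);sub[195:280,300:380]=m[195:280,300:380]
from scipy.optimize import least_squares
ys,xs=np.nonzero(sub);print(xs.min(),xs.max(),ys.min(),ys.max())
# fit hull of a model cylinder to bbox
a=np.linspace(0,2*np.pi,72)
def model(p):
    P=np.concatenate([np.c_[p[0]+.02*np.cos(a),p[1]+.02*np.sin(a),0*a+z] for z in (0,.05)]);q=proj(c,P);return np.r_[q.min(0),q.max(0)]
t=np.array([xs.min(),ys.min(),xs.max()+1,ys.max()+1])-.5
r=least_squares(lambda p:model(p)-t,[.528,-.379],x_scale=.01);print(r.x,r.fun)
print(at_z(c,341,244,.05),s['ee_pos'], (r.x-s['ee_pos'][:2])*1000)
```

```text
313 364 211 271
[ 0.5292 -0.3823] [-0.6623 -1.6891  0.6663  1.6024]
[ 0.5326 -0.3807  0.05  ] [ 0.5239 -0.3638  0.3506] [  5.2724 -18.4987]
```

servo_tool(
  plan=[
    {"linear": [3,-8,0],"turn": [0,0,0],"fingers": 0.65},
    {"linear": [3,-8,0],"turn": [0,0,0],"fingers": 0.65},
    {"linear": [0,0,0],"turn": [0,0,0],"fingers": 0.65},
    {"linear": [0,0,0],"turn": [0,0,0],"fingers": 0.65},
  ],
)

```text
t: 4.12
ee_pos: [0.5294, -0.3811, 0.3504]
ee_rot: [2.792, 1.437, 0.001]
force: [-0.1, 0.4, 0.4]
grip_width: 0.648
grip_force: 0.0
```

Run:
```python
from h import *
np.set_printoptions(precision=4,suppress=True)
for i in range(3):
    s=bot.get_state();print(s['t'],s['ee_pos'],s['qvel'],R.from_rotvec(s['ee_rot']).as_matrix()[2]);bot.camera('top')
```

```text
4.1167 [ 0.5294 -0.3811  0.3504] [-0.0074  0.0016 -0.0062  0.0145 -0.0024  0.0043 -0.0009] [ 0.      0.0016 -1.    ]
4.1667 [ 0.5294 -0.3808  0.3501] [-0.0051  0.0021 -0.0047  0.0108 -0.0023  0.0013  0.0004] [ 0.0003  0.0009 -1.    ]
4.2167 [ 0.5294 -0.3806  0.3499] [-0.0023  0.0021 -0.0028  0.0058 -0.0009  0.0008 -0.0001] [ 0.0005  0.0004 -1.    ]
```

servo_tool(
  plan=[
    {"linear": [0,0,-20],"turn": [0,0,0],"fingers": 0.65},
    {"linear": [0,0,-25],"turn": [0,0,0],"fingers": 0.65},
    {"linear": [0,0,-25],"turn": [0,0,0],"fingers": 0.65},
    {"linear": [0,0,-25],"turn": [0,0,0],"fingers": 0.65},
    {"linear": [0,0,-25],"turn": [0,0,0],"fingers": 0.65},
    {"linear": [0,0,-20],"turn": [0,0,0],"fingers": 0.65},
    {"linear": [0,0,-15],"turn": [0,0,0],"fingers": 0.65},
    {"linear": [0,0,-10],"turn": [0,0,0],"fingers": 0.65},
    {"linear": [0,0,0],"turn": [0,0,0],"fingers": 0.65},
    {"linear": [0,0,0],"turn": [0,0,0],"fingers": 0.65},
    {"linear": [0,0,0],"turn": [0,0,0],"fingers": 0.65},
    {"linear": [0,0,0],"turn": [0,0,0],"fingers": 0.3},
    {"linear": [0,0,0],"turn": [0,0,0],"fingers": 0.3},
    {"linear": [0,0,0],"turn": [0,0,0],"fingers": 0.3},
    {"linear": [0,0,0],"turn": [0,0,0],"fingers": 0.3},
    {"linear": [0,0,0],"turn": [0,0,0],"fingers": 0.3},
  ],
)

```text
t: 5.6
ee_pos: [0.5299, -0.3814, 0.1864]
ee_rot: [2.791, 1.436, 0.002]
force: [0.0, 0.6, 5.9]
grip_width: 0.459
grip_force: 60.9
```

servo_tool(
  plan=[
    {"linear": [0,0,20],"turn": [0,0,0],"fingers": 0.3},
    {"linear": [0,0,35],"turn": [0,0,0],"fingers": 0.3},
    {"linear": [0,0,40],"turn": [0,0,0],"fingers": 0.3},
    {"linear": [0,0,40],"turn": [0,0,3],"fingers": 0.3},
    {"linear": [0,0,40],"turn": [0,0,7],"fingers": 0.3},
    {"linear": [0,0,35],"turn": [0,0,7],"fingers": 0.3},
    {"linear": [-1,20,0],"turn": [0,0,7],"fingers": 0.3},
    {"linear": [-1.5,27,0],"turn": [0,0,7],"fingers": 0.3},
    {"linear": [-1.5,27,0],"turn": [0,0,7],"fingers": 0.3},
    {"linear": [-1.5,27,0],"turn": [0,0,7],"fingers": 0.3},
    {"linear": [-1.5,27,0],"turn": [0,0,7],"fingers": 0.3},
    {"linear": [-1.5,27,0],"turn": [0,0,7],"fingers": 0.3},
    {"linear": [-1.5,27,0],"turn": [0,0,7],"fingers": 0.3},
    {"linear": [-1.5,27,0],"turn": [0,0,7],"fingers": 0.3},
    {"linear": [-1.5,27,0],"turn": [0,0,7],"fingers": 0.3},
    {"linear": [-1.5,27,0],"turn": [0,0,7],"fingers": 0.3},
    {"linear": [-1.5,27,0],"turn": [0,0,7],"fingers": 0.3},
    {"linear": [-1.5,27,0],"turn": [0,0,7],"fingers": 0.3},
    {"linear": [-1.5,27,0],"turn": [0,0,7],"fingers": 0.3},
    {"linear": [-1.5,27,0],"turn": [0,0,7],"fingers": 0.3},
  ],
)

```text
t: 7.27
ee_pos: [0.5082, -0.0086, 0.394]
ee_rot: [-0.28, -3.128, -0.0]
force: [0.8, -0.6, -2.8]
grip_width: 0.458
grip_force: 60.9
```

servo_tool(
  plan=[
    {"linear": [-1.5,27,0],"turn": [0,0,7],"fingers": 0.3},
    {"linear": [-1.5,27,0],"turn": [0,0,7],"fingers": 0.3},
    {"linear": [-1.5,27,0],"turn": [0,0,7],"fingers": 0.3},
    {"linear": [-1.5,27,0],"turn": [0,0,7],"fingers": 0.3},
    {"linear": [-1.5,27,0],"turn": [0,0,7],"fingers": 0.3},
    {"linear": [0,20,0],"turn": [0,0,7],"fingers": 0.3},
    {"linear": [0,8,0],"turn": [0,0,7],"fingers": 0.3},
    {"linear": [0,0,0],"turn": [0,0,7],"fingers": 0.3},
    {"linear": [0,0,0],"turn": [0,0,7],"fingers": 0.3},
    {"linear": [0,0,0],"turn": [0,0,7],"fingers": 0.3},
    {"linear": [0,0,0],"turn": [0,0,7],"fingers": 0.3},
    {"linear": [0,0,0],"turn": [0,0,7],"fingers": 0.3},
    {"linear": [0,0,0],"turn": [0,0,7],"fingers": 0.3},
    {"linear": [0,0,0],"turn": [0,0,0.6],"fingers": 0.3},
    {"linear": [0,0,0],"turn": [0,0,0],"fingers": 0.3},
    {"linear": [0,0,0],"turn": [0,0,0],"fingers": 0.3},
  ],
)

```text
t: 8.6
ee_pos: [0.5013, 0.153, 0.3941]
ee_rot: [2.038, -2.39, -0.0]
force: [-0.5, -0.8, -1.5]
grip_width: 0.457
grip_force: 60.9
```

Run:
```python
from h import *
np.set_printoptions(precision=4,suppress=True)
c=cam('wrist');save(c,'w2');s=bot.get_state();M=R.from_rotvec(s['ee_rot']).as_matrix()
print(s['t'],s['ee_pos'],M,np.degrees(np.arctan2(M[1,1],M[0,1])),s['grip_width'],s['grip_force'],s['qpos'])
x=(.586,.15,-.036)
n=mach(*x,[-.085,0,.087]);print('nest',proj(c,n), 'pins',proj(c,mach(*x,[[-.085+a,b,.105] for a in(-.01874,.01874) for b in (-.01874,.01874)])))
for t in ['nest','carousel','blank']:
  print(t,[(round(float(d['score']),2),d['extent']) for d in bot.search_frame('wrist',t)][:4])
```

```text
8.65 [0.5014 0.1531 0.3942] [[-0.1576 -0.9875 -0.0005]
 [-0.9875  0.1576 -0.0002]
 [ 0.0003  0.0005 -1.    ]] 170.93461439013677 0.45757643914436386 60.86444824934006 [-0.3742  0.2639  0.0569  1.6008 -0.0155  1.278   2.6685]
nest [[319.1956 229.9945]] pins [[342.603  207.5212]
 [347.9916 257.9778]
 [289.4833 213.9503]
 [296.8714 263.9313]]
nest [(0.97, [56.6, 71.4, 313.3, 285.9])]
carousel [(0.86, [57.2, 75.6, 313.0, 277.8]), (0.25, [40.5, 0.0, 356.5, 417.5])]
blank [(0.8, [261.6, 262.7, 114.9, 148.5]), (0.59, [37.6, 0.0, 361.2, 418.3])]
```

View pics/w2.png

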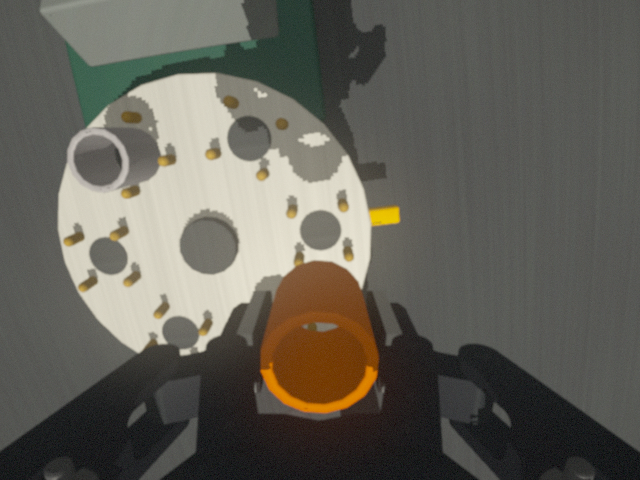

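The nest to load is at (320,230) with its pins at (290,211), (342,205), (299,260) and (348,255), within 1 px of the model. The blank hangs straight in the gripper, with its rim at (320,363). I'll check how far off-centre it sits in the grip.

Run:
```python
from h import *
from scipy.optimize import least_squares
np.set_printoptions(precision=4,suppress=True)
c=cam('wrist');hsv=cv2.cvtColor(c['frame'],cv2.COLOR_RGB2HSV)
m=cv2.inRange(hsv,(5,150,70),(24,255,255));m[:, :240]=0;m[:,400:]=0;m[:255]=0
ys,xs=np.nonzero(m);t=np.array([np.percentile(xs,.1),ys.min(),np.percentile(xs,99.9),ys.max()]);print(t)
cc=dict(c);cc['pose']=c['T_tool_cam'];a=np.linspace(0,2*np.pi,90)
def model(p):
    q=np.concatenate([proj(cc,np.c_[p[0]+.02*np.cos(a),p[1]+.02*np.sin(a),0*a+z]) for z in (.1364,.1864)]);return np.r_[q.min(0),q.max(0)]
print(model([0,0]));r=least_squares(lambda p:model(p)-t,[0,0],x_scale=.01);print(r.x*1000,r.fun)
```

```text
[260. 255. 378. 412.]
[257.8734 255.0761 381.1792 412.2488]
[-0.0109 -0.1725] [-2.6549  0.0998  2.6455  0.2747]
```

servo_tool(
  plan=[
    {"linear": [0,0,0],"turn": [0,0,4],"fingers": 0.3},
    {"linear": [0,0,-10],"turn": [0,0,3],"fingers": 0.3},
    {"linear": [0,0,-20],"turn": [0,0,0],"fingers": 0.3},
    {"linear": [0,0,-20],"turn": [0,0,0],"fingers": 0.3},
    {"linear": [0,0,-20],"turn": [0,0,0],"fingers": 0.3},
    {"linear": [0,0,-15],"turn": [0,0,0],"fingers": 0.3},
    {"linear": [0,0,-6],"turn": [0,0,0],"fingers": 0.3},
    {"linear": [0,0,0],"turn": [0,0,0],"fingers": 0.3},
    {"linear": [0,0,0],"turn": [0,0,0],"fingers": 0.3},
    {"linear": [0,0,0],"turn": [0,0,0],"fingers": 0.3},
  ],
)

```text
t: 9.68
ee_pos: [0.5021, 0.1535, 0.3048]
ee_rot: [-2.182, 2.257, -0.002]
force: [0.7, 1.1, -1.1]
grip_width: 0.459
grip_force: 60.9
```

Run:
```python
from h import *
np.set_printoptions(precision=4,suppress=True)
c=cam('wrist');s=bot.get_state();M=R.from_rotvec(s['ee_rot']).as_matrix()
print(s['t'],s['ee_pos'],np.degrees(np.arctan2(M[1,1],M[0,1])),M[:,2],s['force'])
x=(.586,.15,-.036)
P=proj(c,mach(*x,[[-.085+a,b,.105] for a in(-.01874,.01874) for b in (-.01874,.01874)]));print(P)
f=c['frame'].copy()
for p in P: cv2.drawMarker(f,tuple(int(round(v)) for v in p),(255,0,255),cv2.MARKER_CROSS,8,1)
cv2.imwrite('pics/w3.png',cv2.resize(f[130:430,160:480,::-1],None,fx=2,fy=2))
```

```text
9.7333 [0.5021 0.1535 0.3049] 178.06062906198613 [ 0.0028  0.001  -1.    ] [ 0.6916 -0.0664 -0.8831]
[[362.6545 247.4908]
 [359.8528 319.0784]
 [282.9187 247.2348]
 [284.8611 318.8321]]
```

View pics/w3.png

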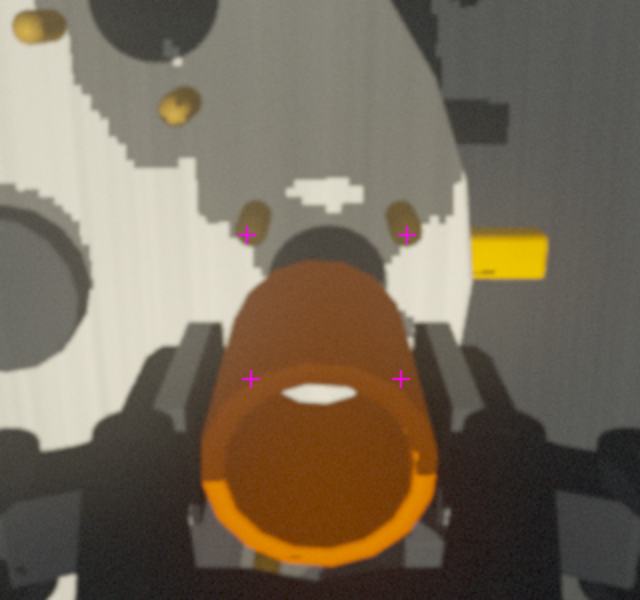

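The near pin tops are at about (250,230) and (405,230) in the crop, within about 1 mm of the model. The sleeve is lined up apart from roughly 1 mm to correct.

servo_tool(
  plan=[
    {"linear": [-1,-0.8,0],"turn": [0,0,0],"fingers": 0.3},
    {"linear": [0,0,-6],"turn": [0,0,0],"fingers": 0.3},
    {"linear": [0,0,-6],"turn": [0,0,0],"fingers": 0.3},
    {"linear": [0,0,-6],"turn": [0,0,0],"fingers": 0.3},
    {"linear": [0,0,-5],"turn": [0,0,0],"fingers": 0.3},
    {"linear": [0,0,-4],"turn": [0,0,0],"fingers": 0.3},
    {"linear": [0,0,-3],"turn": [0,0,0],"fingers": 0.3},
    {"linear": [0,0,-1],"turn": [0,0,0],"fingers": 0.3},
    {"linear": [0,0,0],"turn": [0,0,0],"fingers": 0.3},
    {"linear": [0,0,0],"turn": [0,0,0],"fingers": 0.3},
    {"linear": [0,0,0],"turn": [0,0,0],"fingers": 0.3},
  ],
)

```text
t: 10.65
ee_pos: [0.5002, 0.1525, 0.2733]
ee_rot: [2.183, -2.258, -0.001]
force: [-3.3, -0.1, 4.8]
grip_width: 0.457
grip_force: 61.6
```

servo_tool(
  plan=[
    {"linear": [0.5,0,-0.7],"turn": [0,0,0],"fingers": 0.3},
    {"linear": [0,0,0],"turn": [0,0,0],"fingers": 0.3},
    {"linear": [0,0,0],"turn": [0,0,0],"fingers": 0.3},
    {"linear": [0,0,0],"turn": [0,0,0],"fingers": 0.3},
  ],
)

```text
t: 10.98
ee_pos: [0.5004, 0.1526, 0.2733]
ee_rot: [2.183, -2.258, -0.002]
force: [-5.9, -1.0, 9.5]
grip_width: 0.455
grip_force: 62.1
```

servo_tool(
  plan=[
    {"linear": [-0.8,0,0],"turn": [0,0,0],"fingers": 0.3},
    {"linear": [0,0,0],"turn": [0,0,0],"fingers": 0.3},
    {"linear": [0,0,0],"turn": [0,0,0],"fingers": 0.5},
    {"linear": [0,0,0],"turn": [0,0,0],"fingers": 0.6},
    {"linear": [0,0,0],"turn": [0,0,0],"fingers": 0.65},
    {"linear": [0,0,0],"turn": [0,0,0],"fingers": 0.65},
    {"linear": [0,0,0],"turn": [0,0,0],"fingers": 0.65},
    {"linear": [0,0,0],"turn": [0,0,0],"fingers": 0.65},
  ],
)

```text
t: 11.65
ee_pos: [0.5002, 0.1524, 0.2716]
ee_rot: [2.183, -2.259, -0.0]
force: [0.1, -0.8, -0.7]
grip_width: 0.648
grip_force: 0.0
```

Run:
```python
from h import *
np.set_printoptions(precision=4,suppress=True)
c=cam('wrist');s=bot.get_state()
print(s['t'],s['ee_pos'],s['force'],s['grip_width'],s['grip_force'])
# predicted rim of sleeve seated vs image
x=(.586,.15,-.036);a=np.linspace(0,2*np.pi,60);f=c['frame'].copy()
n=mach(*x,[-.085,0,.087])[0]
for z,col in((.137,(0,0,255)),(.087,(0,255,0))):
    P=proj(c,np.c_[n[0]+.02*np.cos(a),n[1]+.02*np.sin(a),0*a+z]);cv2.polylines(f,[P.round().astype(int)],True,col,1)
cv2.imwrite('pics/w4.png',cv2.resize(f[150:480,140:500,::-1],None,fx=1.6,fy=1.6))
```

```text
11.7 [0.5002 0.1524 0.2716] [ 0.1634  0.6726 -0.0004] 0.6480155763233715 0.0
```

View pics/w4.png

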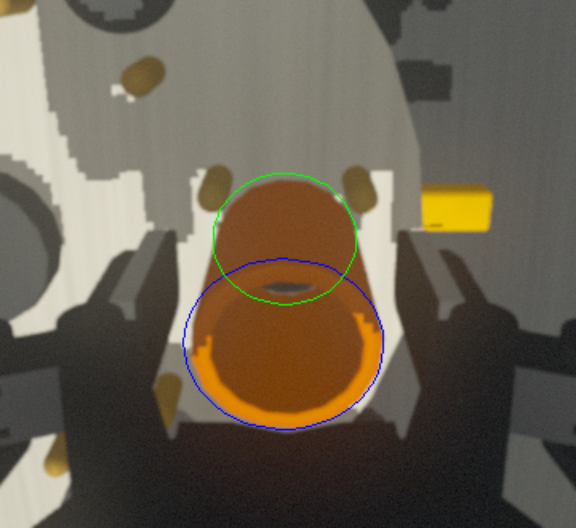

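The sleeve stands seated and upright, with its rim on the predicted circle and the fingers clear. Next is the approach to the knob.

```bash
cat >> h.py <<'E'
X=(.586,.15,-.036)
def knob(theta,x=X):
    t=np.radians(theta);Y=R.from_euler('z',x[2]).as_matrix()
    z=Y@[0,-.5,np.sqrt(.75)];u=Y@[np.cos(t),np.sin(t)*np.sqrt(.75),np.sin(t)*.5]
    kg=mach(*x,[-.010,-.235,.1045+.0346])[0]
    return kg,u,np.cross(z,u),z
def goto(theta,d,x=X):
    kg,u,v,z=knob(theta,x);s=bot.get_state();Rt=np.c_[-u,v,-z];Rc=R.from_rotvec(s['ee_rot']).as_matrix()
    return (kg+z*d-s['ee_pos'])*1000,np.degrees(R.from_matrix(Rt@Rc.T).as_rotvec())
E
python3 - <<'E'
from h import *
np.set_printoptions(precision=3,suppress=True)
print(goto(30,.24),knob(30))
E
```

```text
(array([  63.018, -356.845,   75.359]), array([ 27.715,  14.73 , -58.695])) (array([ 0.568, -0.084,  0.139]), array([0.881, 0.402, 0.25 ]), array([-0.473,  0.768,  0.433]), array([-0.018, -0.5  ,  0.866]))
```

servo_tool(
  plan=[
    {"linear": [0,0,10],"turn": [0,0,0],"fingers": 0.65},
    {"linear": [0,0,25],"turn": [0,0,0],"fingers": 0.65},
    {"linear": [0,0,35],"turn": [0,0,0],"fingers": 0.65},
    {"linear": [0,0,35],"turn": [0,0,0],"fingers": 0.65},
    {"linear": [0,0,25],"turn": [0,0,0],"fingers": 0.65},
  ],
)

```text
t: 12.12
ee_pos: [0.5005, 0.1525, 0.4058]
ee_rot: [-2.181, 2.256, -0.003]
force: [1.2, 0.0, 0.3]
grip_width: 0.648
grip_force: 0.0
```

servo_tool(
  plan=[
    {"linear": [4.5,-25.5,0],"turn": [1.98,1.05,-4.2],"fingers": 0.6},
    {"linear": [4.5,-25.5,0],"turn": [1.98,1.05,-4.2],"fingers": 0.6},
    {"linear": [4.5,-25.5,0],"turn": [1.98,1.05,-4.2],"fingers": 0.6},
    {"linear": [4.5,-25.5,0],"turn": [1.98,1.05,-4.2],"fingers": 0.6},
    {"linear": [4.5,-25.5,0],"turn": [1.98,1.05,-4.2],"fingers": 0.6},
    {"linear": [4.5,-25.5,0],"turn": [1.98,1.05,-4.2],"fingers": 0.6},
    {"linear": [4.5,-25.5,0],"turn": [1.98,1.05,-4.2],"fingers": 0.6},
    {"linear": [4.5,-25.5,0],"turn": [1.98,1.05,-4.2],"fingers": 0.6},
    {"linear": [4.5,-25.5,-5],"turn": [1.98,1.05,-4.2],"fingers": 0.6},
    {"linear": [4.5,-25.5,-10],"turn": [1.98,1.05,-4.2],"fingers": 0.6},
    {"linear": [4.5,-25.5,-10],"turn": [1.98,1.05,-4.2],"fingers": 0.6},
    {"linear": [4.5,-25.5,-10],"turn": [1.98,1.05,-4.2],"fingers": 0.6},
    {"linear": [4.5,-25.5,-10],"turn": [1.98,1.05,-4.2],"fingers": 0.6},
    {"linear": [4.5,-25.5,-10],"turn": [1.98,1.05,-4.2],"fingers": 0.6},
    {"linear": [0,0,0],"turn": [0,0,0],"fingers": 0.5},
    {"linear": [0,0,0],"turn": [0,0,0],"fingers": 0.5},
    {"linear": [0,0,0],"turn": [0,0,0],"fingers": 0.5},
  ],
)

```text
t: 13.53
ee_pos: [0.5634, -0.204, 0.3473]
ee_rot: [-0.7, 2.817, 0.748]
force: [-0.2, 0.8, -0.5]
grip_width: 0.5
grip_force: 0.0
```

Run:
```python
from h import *
np.set_printoptions(precision=3,suppress=True)
s=bot.get_state();c=cam('wrist');print(s['t'],s['ee_pos'],s['qpos'],goto(30,.24))
kg,u,v,z=knob(30);f=c['frame'].copy()
for h,col in((.011,(0,255,0)),(-.018,(0,0,255))):
    P=proj(c,[kg+z*h+u*a*.023+v*b*.007 for a,b in((1,1),(1,-1),(-1,-1),(-1,1))]);cv2.polylines(f,[P.round().astype(int)],True,col,1);print(P)
t=np.linspace(0,2*np.pi,60);P=proj(c,kg-z*.018+.032*(np.outer(np.cos(t),u)+np.outer(np.sin(t),v)));cv2.polylines(f,[P.round().astype(int)],True,(255,0,255),1)
cv2.imwrite('pics/w5.png',f[:,:,::-1])
```

```text
13.5333 [ 0.563 -0.204  0.347] [ 0.262  0.548  0.315  1.393 -0.612  1.527  2.737] (array([-0.415, -1.291, -0.755]), array([-0.031,  0.105, -0.058]))
[[331.059 301.407]
 [306.831 301.401]
 [306.09  223.939]
 [331.91  223.949]]
[[329.646 282.071]
 [308.164 282.065]
 [307.601 212.803]
 [330.301 212.813]]
```

View pics/w5.png

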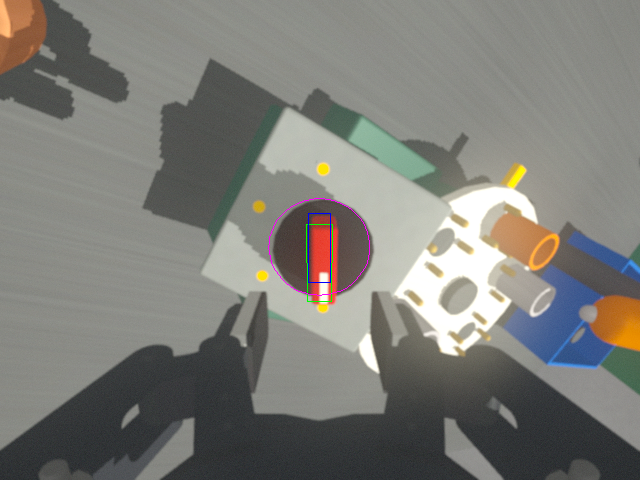

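The knob is in view: the red bar spans about (310–338, 214–302), its white end is nearest the gripper at (323,287), and the flange lies on the predicted circle. The orange and steel sleeves stand upright. I'll measure the bar's offset numerically.

Run:
```python
from h import *
from scipy.optimize import least_squares
np.set_printoptions(precision=2,suppress=True)
c=cam('wrist');hsv=cv2.cvtColor(c['frame'],cv2.COLOR_RGB2HSV)
m=cv2.inRange(hsv,(0,130,60),(6,255,255))|cv2.inRange(hsv,(172,130,60),(180,255,255))
m[:200]=0;m[315:]=0;m[:,:290]=0;m[:,360:]=0
for y in range(210,306,6):
    xs=np.nonzero(m[y])[0]; print(y,(xs.min(),xs.max(),hsv[y,xs.min():xs.max():6,2]) if len(xs) else None)
k,_=cv2.findContours(cv2.morphologyEx(m,cv2.MORPH_CLOSE,np.ones((15,15))),0,1);k=max(k,key=cv2.contourArea);print(cv2.minAreaRect(k))
g=cv2.inRange(c['frame'],(0,0,0),(70,60,60))
# fit pose of bar: silhouettes hull of 8 corners -> compare mask
tgt=np.zeros((480,640),np.uint8);cv2.drawContours(tgt,[cv2.convexHull(k)],-1,1,-1)
def hull(p):
    kg,u,v,z=knob(30+p[2]);kg=kg+knob(30)[2]*p[0]*1e-3+knob(30)[1]*p[1]*1e-3
    P=proj(c,[kg+z*h+u*a*.023+v*b*.007 for h in(.011,-.018) for a in(1,-1) for b in(1,-1)])
    i=np.zeros((480*4,640*4),np.uint8);cv2.fillConvexPoly(i,cv2.convexHull((P*4).round().astype(np.int32)),1);return cv2.resize(i.astype(np.float32),(640,480),interpolation=cv2.INTER_AREA)
from scipy.optimize import minimize
r=minimize(lambda p:np.abs(hull(p)-tgt).sum(),[0,0,0],method='Nelder-Mead',options=dict(initial_simplex=[[0,0,0],[3,0,0],[0,3,0],[0,0,5]],maxiter=150));print(r.x,r.fun,tgt.sum())
```

```text
210 None
216 (np.int64(311), np.int64(332), array([114, 155, 158, 153], dtype=uint8))
222 (np.int64(310), np.int64(334), array([122, 160, 157, 158], dtype=uint8))
228 (np.int64(310), np.int64(336), array([150, 207, 210, 212, 226], dtype=uint8))
234 (np.int64(310), np.int64(336), array([153, 231, 232, 235, 246], dtype=uint8))
240 (np.int64(309), np.int64(336), array([112, 230, 232, 234, 248], dtype=uint8))
246 (np.int64(310), np.int64(336), array([152, 231, 234, 237, 243], dtype=uint8))
252 (np.int64(310), np.int64(336), array([154, 231, 234, 238, 243], dtype=uint8))
258 (np.int64(310), np.int64(335), array([154, 233, 235, 237, 241], dtype=uint8))
264 (np.int64(310), np.int64(335), array([156, 233, 236, 238, 239], dtype=uint8))
270 (np.int64(310), np.int64(335), array([156, 233, 236, 239, 230], dtype=uint8))
276 (np.int64(310), np.int64(335), array([155, 233, 255, 240, 230], dtype=uint8))
282 (np.int64(310), np.int64(335), array([159, 234, 255, 240, 220], dtype=uint8))
288 (np.int64(310), np.int64(335), array([158, 235, 255, 240, 218], dtype=uint8))
294 (np.int64(311), np.int64(334), array([191, 239, 255, 240], dtype=uint8))
300 (np.int64(311), np.int64(333), array([195, 239, 255, 241], dtype=uint8))
((322.5, 258.5), (87.0, 27.0), 90.0)
[2.92 1.69 0.11] 184.0625 2351
```

servo_tool(
  plan=[
    {"linear": [-0.6,0.8,0.4],"turn": [0,0,0],"fingers": 0.5},
    {"linear": [0.2,5,-8.7],"turn": [0,0,0],"fingers": 0.5},
    {"linear": [0.2,6,-10.4],"turn": [0,0,0],"fingers": 0.5},
    {"linear": [0.2,6,-10.4],"turn": [0,0,0],"fingers": 0.5},
    {"linear": [0.2,6,-10.4],"turn": [0,0,0],"fingers": 0.5},
    {"linear": [0.2,6,-10.4],"turn": [0,0,0],"fingers": 0.5},
    {"linear": [0.2,5,-8.7],"turn": [0,0,0],"fingers": 0.5},
    {"linear": [0.2,4,-7],"turn": [0,0,0],"fingers": 0.5},
    {"linear": [0.1,3,-5.2],"turn": [0,0,0],"fingers": 0.5},
    {"linear": [0,0,0],"turn": [0,0,0],"fingers": 0.5},
    {"linear": [0,0,0],"turn": [0,0,0],"fingers": 0.5},
    {"linear": [0,0,0],"turn": [0,0,0],"fingers": 0.5},
  ],
)

```text
t: 14.63
ee_pos: [0.5642, -0.1633, 0.2766]
ee_rot: [-0.698, 2.818, 0.745]
force: [0.1, 1.0, 0.2]
grip_width: 0.504
grip_force: 0.0
```

Run:
```python
from h import *
np.set_printoptions(precision=2,suppress=True)
s=bot.get_state();l,t=goto(30,.158);kg,u,v,z=knob(30);print(s['t'],l,'uvz',l@u,l@v,l@z,t,s['force'])
c=cam('wrist');cv2.imwrite('pics/w6.png',c['frame'][:,:,::-1])
```

```text
14.6333 [ 0.52 -0.18 -0.63] uvz 0.2302447513627264 -0.6534617559363682 -0.46693628289289735 [0.06 0.06 0.14] [0.08 1.02 0.2 ]
```

View pics/w6.png

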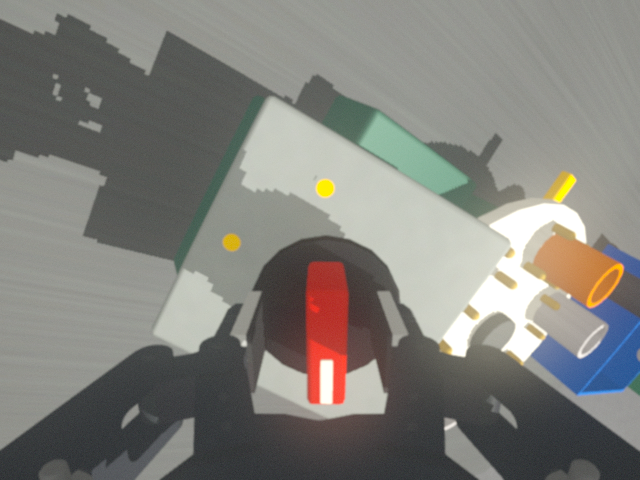

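The bar is centred at x≈326 between fingers centred at x≈321, so I shift about 1.5 mm and close.

servo_tool(
  plan=[
    {"linear": [-0.7,1.1,0.6],"turn": [0,0,0],"fingers": 0.4},
    {"linear": [0,0,0],"turn": [0,0,0],"fingers": 0.3},
    {"linear": [0,0,0],"turn": [0,0,0],"fingers": 0.2},
    {"linear": [0,0,0],"turn": [0,0,0],"fingers": 0.1},
    {"linear": [0,0,0],"turn": [0,0,0],"fingers": 0},
    {"linear": [0,0,0],"turn": [0,0,0],"fingers": 0},
    {"linear": [0,0,0],"turn": [0,0,0],"fingers": 0},
    {"linear": [0,0,0],"turn": [0,0,0],"fingers": 0},
    {"linear": [0,0,0],"turn": [0,0,0],"fingers": 0},
  ],
)

```text
t: 15.43
ee_pos: [0.5635, -0.1611, 0.2768]
ee_rot: [-0.699, 2.817, 0.749]
force: [-2.2, 1.9, 5.2]
grip_width: 0.153
grip_force: 60.2
```

servo_tool(
  plan=[
    {"linear": [0,1,-1.7],"turn": [0,0,0],"fingers": 0},
    {"linear": [0,1.2,-2.1],"turn": [0,0,0],"fingers": 0},
    {"linear": [0.1,1.2,-2.1],"turn": [0,0,0],"fingers": 0},
    {"linear": [0,1.2,-2.1],"turn": [0,0,0],"fingers": 0},
    {"linear": [0.1,1,-1.7],"turn": [0,0,0],"fingers": 0},
    {"linear": [0,0.8,-1.4],"turn": [0,0,0],"fingers": 0},
    {"linear": [0,0,0],"turn": [0,0,0],"fingers": 0},
    {"linear": [0,0,0],"turn": [0,0,0],"fingers": 0},
    {"linear": [0,0,0],"turn": [0,0,0],"fingers": 0},
  ],
)

```text
t: 16.18
ee_pos: [0.5633, -0.1566, 0.269]
ee_rot: [-0.698, 2.816, 0.747]
force: [-6.0, -2.5, 18.7]
grip_width: 0.155
grip_force: 62.4
```

Run:
```python
from h import *
np.set_printoptions(precision=2,suppress=True)
s=bot.get_state();l,t=goto(30,.158);kg,u,v,z=knob(30);print(s['t'],'uvz',l@u,l@v,l@z,t,s['force']@np.c_[u,v,z],s['ft_torque'])
```

```text
16.1833 uvz 0.23455969153327574 -2.928895931575444 9.405652740414139 [-0.02  0.14  0.12] [-1.66  9.03 17.59] [1.01 1.22 0.69]
```

servo_tool(
  plan=[
    {"linear": [-0.4,0.6,0.3],"turn": [0,0,0],"fingers": 0},
    {"linear": [-0.3,0.5,0.3],"turn": [0,0,0],"fingers": 0},
    {"linear": [0,0.5,-0.9],"turn": [0,0,0],"fingers": 0},
    {"linear": [0,0.5,-0.9],"turn": [0,0,0],"fingers": 0},
    {"linear": [0,0.5,-0.8],"turn": [0,0,0],"fingers": 0},
    {"linear": [0,0,0],"turn": [0,0,0],"fingers": 0},
    {"linear": [0,0,0],"turn": [0,0,0],"fingers": 0},
    {"linear": [0,0,0],"turn": [0,0,0],"fingers": 0},
  ],
)

```text
t: 16.85
ee_pos: [0.5627, -0.1561, 0.2691]
ee_rot: [-0.696, 2.815, 0.741]
force: [-7.7, -7.4, 25.6]
grip_width: 0.157
grip_force: 64.2
```

Run:
```python
from h import *
np.set_printoptions(precision=2,suppress=True)
s=bot.get_state();l,t=goto(30,.158);kg,u,v,z=knob(30);print(s['t'],'uvz',l@u,l@v,l@z,t,s['force']@np.c_[u,v,z],s['ft_torque'])
```

```text
16.85 uvz 0.5749023446570163 -3.6183916254600565 9.522088579770683 [0.12 0.29 0.24] [-3.31  9.02 26.  ] [1.15 1.57 0.94]
```

servo_tool(
  plan=[
    {"linear": [0,0,0],"turn": [0.01,0.25,-0.43],"fingers": 0},
    {"linear": [0,0,0],"turn": [0.02,0.5,-0.87],"fingers": 0},
    {"linear": [0,0,0],"turn": [0.03,0.75,-1.3],"fingers": 0},
    {"linear": [0,0,0],"turn": [0.03,0.75,-1.3],"fingers": 0},
    {"linear": [0,0,0],"turn": [0.03,0.75,-1.3],"fingers": 0},
  ],
)

```text
t: 17.27
ee_pos: [0.5626, -0.1561, 0.2691]
ee_rot: [-0.551, 2.87, 0.758]
force: [-8.1, -6.3, 26.4]
grip_width: 0.15
grip_force: 64.5
```

```bash
cat > k.py <<'E'
from h import *
np.set_printoptions(precision=2,suppress=True)
s=bot.get_state();l,t=goto(30,.158);kg,u,v,z=knob(30);print(s['t'],'uvz',l@u,l@v,l@z,'turned',t@z,t,s['force']@np.c_[u,v,z],s['ft_torque']@z,s['grip_width'],s['qpos'])
E
python3 k.py
```

```text
17.2667 uvz 0.5625759024866057 -3.663196043390842 9.510353442669516 turned 6.102456926631821 [-0.01 -2.73  5.47] [-3.12 10.42 26.15] 0.15889947438337376 0.15007578406486158 [ 0.19  0.58  0.31  1.55 -0.66  1.33  2.68]
```

servo_tool(
  plan=[
    {"linear": [0,0,0],"turn": [0.03,0.9,-1.56],"fingers": 0},
    {"linear": [0,0,0],"turn": [0.03,0.9,-1.56],"fingers": 0},
    {"linear": [0,0,0],"turn": [0.03,0.9,-1.56],"fingers": 0},
    {"linear": [0,0,0],"turn": [0.03,0.9,-1.56],"fingers": 0},
    {"linear": [0,0,0],"turn": [0.03,0.9,-1.56],"fingers": 0},
    {"linear": [0,0,0],"turn": [0.03,0.9,-1.56],"fingers": 0},
    {"linear": [0,0,0],"turn": [0.03,0.9,-1.56],"fingers": 0},
    {"linear": [0,0,0],"turn": [0.03,0.9,-1.56],"fingers": 0},
    {"linear": [0,0,0],"turn": [0.03,0.9,-1.56],"fingers": 0},
    {"linear": [0,0,0],"turn": [0.03,0.9,-1.56],"fingers": 0},
    {"linear": [0,0,0],"turn": [0.03,0.9,-1.56],"fingers": 0},
    {"linear": [0,0,0],"turn": [0.03,0.9,-1.56],"fingers": 0},
    {"linear": [0,0,0],"turn": [0.03,0.9,-1.56],"fingers": 0},
    {"linear": [0,0,0],"turn": [0.03,0.9,-1.56],"fingers": 0},
    {"linear": [0,0,0],"turn": [0.03,0.9,-1.56],"fingers": 0},
    {"linear": [0,0,0],"turn": [0.03,0.9,-1.56],"fingers": 0},
    {"linear": [0,0,0],"turn": [0.03,0.9,-1.56],"fingers": 0},
    {"linear": [0,0,0],"turn": [0.03,0.9,-1.56],"fingers": 0},
    {"linear": [0,0,0],"turn": [0.03,0.9,-1.56],"fingers": 0},
    {"linear": [0,0,0],"turn": [0.03,0.9,-1.56],"fingers": 0},
  ],
)

```text
t: 18.93
ee_pos: [0.5627, -0.1557, 0.2694]
ee_rot: [-0.372, -2.975, -0.797]
force: [-8.8, -5.7, 26.7]
grip_width: 0.154
grip_force: 65.0
```

```bash
python3 k.py
```

```text
18.9333 uvz 0.33975804511411806 -4.019116207989827 9.494601642363454 turned 42.10474024473566 [ -0.75 -20.72  36.65] [-3.41 11.32 26.16] 0.12031435997536166 0.15423906902333864 [ 0.11  0.59  0.43  1.56 -0.72  1.37  2.09]
```

servo_tool(
  plan=[
    {"linear": [0,0,0],"turn": [0.03,0.9,-1.56],"fingers": 0},
    {"linear": [0,0,0],"turn": [0.03,0.9,-1.56],"fingers": 0},
    {"linear": [0,0,0],"turn": [0.03,0.9,-1.56],"fingers": 0},
    {"linear": [0,0,0],"turn": [0.03,0.9,-1.56],"fingers": 0},
    {"linear": [0,0,0],"turn": [0.03,0.9,-1.56],"fingers": 0},
    {"linear": [0,0,0],"turn": [0.03,0.9,-1.56],"fingers": 0},
    {"linear": [0,0,0],"turn": [0.03,0.9,-1.56],"fingers": 0},
    {"linear": [0,0,0],"turn": [0.03,0.75,-1.3],"fingers": 0},
    {"linear": [0,0,0],"turn": [0.03,0.65,-1.13],"fingers": 0},
    {"linear": [0,0,0],"turn": [0.02,0.5,-0.87],"fingers": 0},
    {"linear": [0,0,0],"turn": [0.02,0.4,-0.7],"fingers": 0},
    {"linear": [0,0,0],"turn": [0.01,0.15,-0.26],"fingers": 0},
    {"linear": [0,0,0],"turn": [0,0,0],"fingers": 0},
    {"linear": [0,0,0],"turn": [0,0,0],"fingers": 0},
    {"linear": [0,0,0],"turn": [0,0,0],"fingers": 0},
  ],
)

```text
t: 20.18
ee_pos: [0.5628, -0.1556, 0.2694]
ee_rot: [-0.799, -2.816, -0.761]
force: [-6.8, -6.1, 26.3]
grip_width: 0.153
grip_force: 64.7
```

```bash
python3 k.py
```

```text
20.1833 uvz 0.2145265321456298 -4.090528440341936 9.505746325759219 turned 59.551256868165254 [ -1.14 -29.45  51.75] [-1.86  9.95 25.92] -0.038560940980566144 0.15308716559830166 [ 0.07  0.6   0.49  1.56 -0.74  1.39  1.81]
```

servo_tool(
  plan=[
    {"linear": [0,-1,1.7],"turn": [0,0,0],"fingers": 0},
    {"linear": [-0.1,-1.5,2.6],"turn": [0,0,0],"fingers": 0},
    {"linear": [0,-1.5,2.6],"turn": [0,0,0],"fingers": 0},
    {"linear": [-0.1,-1.5,2.6],"turn": [0,0,0],"fingers": 0},
    {"linear": [0,-1.3,2.2],"turn": [0,0,0],"fingers": 0},
    {"linear": [-0.1,-0.7,1.2],"turn": [0,0,0],"fingers": 0},
    {"linear": [0,0,0],"turn": [0,0,0],"fingers": 0},
    {"linear": [0,0,0],"turn": [0,0,0],"fingers": 0},
  ],
)

```text
t: 20.85
ee_pos: [0.5632, -0.16, 0.2769]
ee_rot: [-0.798, -2.812, -0.759]
force: [-0.4, 0.8, 5.1]
grip_width: 0.151
grip_force: 60.3
```

```bash
python3 k.py
```

```text
20.85 uvz -0.2795174976661827 -3.819174319049087 0.8646380984848261 turned 59.57841999201094 [ -1.05 -29.66  51.66] [1.29 3.01 3.99] 0.012935283568449439 0.15102038264738185 [ 0.07  0.6   0.49  1.54 -0.74  1.41  1.8 ]
```

servo_tool(
  plan=[
    {"linear": [0,-1,1.7],"turn": [0,0,0],"fingers": 0},
    {"linear": [0,-0.5,0.9],"turn": [0,0,0],"fingers": 0},
    {"linear": [0,0,0],"turn": [0,0,0],"fingers": 0},
    {"linear": [0,0,0],"turn": [0,0,0],"fingers": 0.2},
    {"linear": [0,0,0],"turn": [0,0,0],"fingers": 0.35},
    {"linear": [0,0,0],"turn": [0,0,0],"fingers": 0.5},
    {"linear": [0,0,0],"turn": [0,0,0],"fingers": 0.5},
    {"linear": [0,0,0],"turn": [0,0,0],"fingers": 0.5},
    {"linear": [0,-4,7],"turn": [0,0,0],"fingers": 0.5},
    {"linear": [-0.2,-10,17.3],"turn": [0,0,0],"fingers": 0.5},
    {"linear": [-0.3,-15,26],"turn": [0,0,0],"fingers": 0.5},
    {"linear": [-0.3,-15,26],"turn": [0,0,0],"fingers": 0.5},
    {"linear": [0,-10,17],"turn": [0,0,0],"fingers": 0.5},
    {"linear": [0,0,0],"turn": [0,0,0],"fingers": 0.5},
    {"linear": [0,0,0],"turn": [0,0,0],"fingers": 0.5},
  ],
)

```text
t: 22.1
ee_pos: [0.5616, -0.2168, 0.3734]
ee_rot: [-0.8, -2.813, -0.757]
force: [-0.0, 1.6, -0.6]
grip_width: 0.498
grip_force: 0.0
```

```bash
python3 k.py
python3 - <<'E'
from h import *
np.set_printoptions(precision=2,suppress=True)
c=cam('wrist');f=c['frame'].copy()
kg,u,v,z=knob(-30);kg=kg+knob(30)[2]*.003
P=proj(c,[kg+z*.011+u*a*.023+v*b*.007 for a,b in((1,1),(1,-1),(-1,-1),(-1,1))]);cv2.polylines(f,[P.round().astype(int)],True,(0,255,0),1)
a=np.linspace(0,2*np.pi,60);w=mach(*X,[.085*np.cos(np.radians(120)),.085*np.sin(np.radians(120)),0])[0]
d=cam('top');g=d['frame'].copy()
for q,cc in((f,c),(g,d)):
    P=proj(cc,np.c_[w[0]+.02*np.cos(a),w[1]+.02*np.sin(a),0*a+.137]);cv2.polylines(q,[P.round().astype(int)],True,(0,0,255),1)
g=cv2.resize(g[150:310,120:340],(440,320),interpolation=cv2.INTER_CUBIC)
o=np.zeros((320,800,3),np.uint8);o[:,:427]=cv2.resize(f,(427,320));o[:,427:]=g[:,:373]
cv2.imwrite('pics/w7.png',o[:,:,::-1])
E
```

```text
22.1 uvz -0.23951627627764524 -2.6994534985123884 -111.09874594940506 turned 59.655553113069075 [ -0.97 -29.61  51.78] [ 0.46  1.   -1.33] -0.020831969164794552 0.49781483150198025 [ 0.16  0.56  0.53  1.35 -0.69  1.63  1.75]
```

View pics/w7.png

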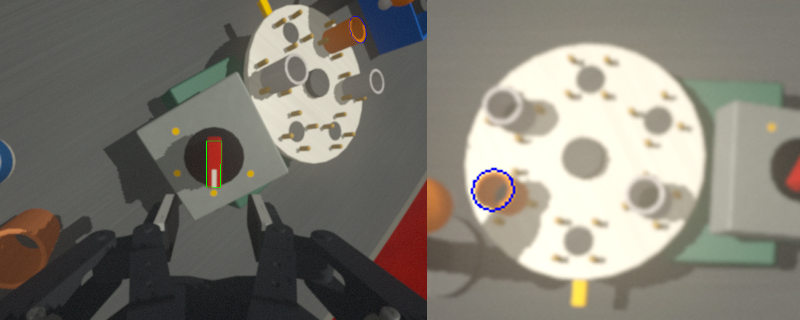

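The orange sleeve stands on the predicted work-station circle at (493,190), and the steel sleeves are upright in their nests. The knob is out and matches the overlay at −30°, which is one position on. I'm handing in.

```bash
python3 -c "
from workcell import bot
print(bot.hand_in())"
```

```text
the job is handed in; nothing more can be done
None
```

I placed the orange sleeve in the loading nest, turned the knob one position to bring the sleeve under the spindle, released the knob so it sprang out, and handed the job in; the hand-in returned no verdict.

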